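# Clamp the foil carton to the worktop

### The job

Slide the green foil carton lengthwise under the blue hold-down clamp on the worktop until its end touches the clamp's steel back plate, square and centred under the screw. Then wind the crank clockwise by its wooden knob until the pad meets the carton and snug it by feel, so that it grips at about 30 N without crushing the card, and let go. Push gently and leave the other things where they are.

Things in the scene. Friction and masses are not known exactly. Their poses are not given: they have to be found in the camera images.
- carton: green and yellow kitchen foil carton lying flat, loose, about 0.24 kg, a rigid box 48 wide (x) x 315 long (y) x 47 mm high (z). Origin: centre of its underside; y along its length. Its -y end faces the clamp at the start. It can be gripped across its 48 mm width from above.
- carton_end (a point): centre of the carton's end face at -y (157 mm from the carton's origin along its -y), 24 mm above the carton's underside.
- clamp: blue iron hold-down clamp fixed to the worktop (place, yaw vary). Origin on the worktop right under the screw's axis; z up; throat open to its +y: the carton goes in along the clamp's -y, its y along the clamp's y, its end at clamp x 0. Column at clamp y -51 to -83 mm, foot plate to y -129; arm 32 mm wide above, 101 to 139 mm high, out to the screw. Below the pad: bare worktop.
- screw_top (a point): point on the screw's axis at the top of the clamp's arm, 139 mm above the worktop, fixed to the clamp. Through it runs the upright screw with a round grey pad, 36 mm wide, at its foot; the pad does not turn. At the start the pad is 12 to 30 mm above the height of the carton's top; wear makes this differ by up to 4 mm either way at the same crank angle, so contact must be felt.
- press_point (a point): point on the screw's axis 47 mm above the worktop, fixed to the clamp: where the pad meets the carton's top. The pad is springy: after contact its force grows by 12 N per mm of screw travel (72 N per rad of crank; about 0.42 rad for 30 N). Good grip: 15 to 45 N; over 60 N the card is crushed. The force stays when the crank is let go.
- back_plate: fixed steel plate on the front of the clamp's column, 60 wide x 6 thick x 40 mm high, the stop for the carton's end. Origin: centre of its underside; the face that the carton touches is at clamp y = -45 mm (3 mm from the plate's origin along +y). Do not press the carton against it with more than 40 N.
- clamp_crank (a joint): crank angle, rad, grows clockwise seen from above, which lowers screw, crank and knob 6 mm per rad; starts at 0 to 1.6, limit 8. At angle a the knob is at clamp (50 cos a, -50 sin a) mm. Friction 0.30 N m (6 N at the knob) plus 0.006 N m per N of pad force (30 N: 3.6 N more at the knob); no slack; stays where left.
- knob (a point): centre of the upright wooden knob at the crank's end, 25 mm thick, 48 mm tall (24 mm above and below this point). It spins freely on its own upright pin, so it can be held at any yaw while led round a circle of 50 mm radius about the screw's axis. At crank angle 0 it is 218 mm above the worktop. The steel crank arm, 16 mm wide, lies just below it.
- timer: red and white kitchen timer, 65 mm wide, 53 mm high; bystander; origin: centre of its underside
- cinnamon_jar: spice jar with a dark lid, 44 mm wide, 96 mm high; bystander; origin: centre of its underside
- matchbox: small blue matchbox, 37x56x17 mm; bystander; origin: centre of its underside
- butter: butter packet, green and yellow, 73x102x37 mm; bystander; origin: centre of its underside
- tape: roll of masking tape, 96 mm wide, 25 mm high; bystander; origin: centre of its underside
- jug: white measuring jug, 108x162x140 mm; bystander; origin: centre of its underside

How it is judged (in metres and radians):
On the way, in this order (a step that is already met when the one before it is completed fails the run):
1. the carton lies home under the clamp: its end at the back plate, centred and square, the pad not yet on it (y of carton_end in the frame of clamp below -0.04 m and x of carton_end in the frame of clamp between -0.012 and 0.012 m and angle between the y axis of carton and the y axis of clamp, either way round below 0.09 rad and height (world z) of carton_end below 0.032 m and contact force between carton and clamp below 2 N), for 0.2 s.
2. the pad grips the carton, which is still home (y of carton_end in the frame of clamp below -0.04 m and x of carton_end in the frame of clamp between -0.012 and 0.012 m and angle between the y axis of carton and the y axis of clamp, either way round below 0.09 rad and height (world z) of carton_end below 0.032 m and contact force between carton and clamp above 15 N), for 0.3 s.
At the end, for the whole second after the job is handed in: The carton lies at rest with its end within 5 mm of the back plate, within 12 mm of the clamp's centre line and within 0.09 rad of square, and the pad presses on it with 15 to 45 N with the crank let go (all of step 2 and contact force between carton and clamp below 45 N and linear speed of carton below 0.01 m/s); the robot touches nothing.
It fails at once if the pad crushes the carton: more than 60 N (contact force between carton and clamp above 60 N).
It fails at once if the carton is rammed against the back plate with more than 40 N (contact force between carton and back_plate above 40 N).
It fails at once if a bystander is moved more than 20 mm (distance of any of timer, cinnamon_jar, matchbox, butter, tape, jug from where it was at the start of the episode above 0.02 m).
It also fails if it takes over 72 s, if anything falls off the work surface, if the arm or the gripper's body presses on something with over 40 N, if the wrist force passes 120 N, or if a joint passes its speed limit or range.

### The arm

A 6-joint arm with a two-finger parallel gripper is mounted at the origin on a cart in front of the work surface, level with it; the furniture and walls round the work are solid. World frame = base frame: x ahead of the robot, y to its left, z up, the work surface at z = 0. Lengths are in m, angles in degrees, forces in N, time in s.
With the tool pointing down it reaches from about 0.3 to 0.75 m from the base axis. Payload 8.5 kg.
Tool frame: the origin (TCP) lies on the centre line of the jaws, within the pads' length; the fingertips stand 19 mm ahead of it and the grasp point (between the pads) is the TCP (env.tcp_to_tips is the z of the fingertips in the tool frame, in m); z points along the fingers, y is the line along which they close (so a half turn about z gives the same grasp; the last joint's range is limited). The gripper opens to 85 mm and grips with 20 to 120 N. Pads are 22 mm wide; open, the fingers measure 114 mm over their backs; the gripper's body (76 mm by 85 mm) begins 54 mm behind the grasp point. The pads swing forward as they close: fully open they stand 13 mm farther back than shut.
Start: joints at [56.476, 21.807, 74.336, -0, 83.858, -12.336], TCP at [0.199, 0.513, 0.25] pointing down, gripper open.
Joint ranges: [-178.18, 178.18], [-50.72, 133.34], [12.68, 142.11], [-81.47, 261.47], [9.98, 163.14], [-165.26, 165.26]. Speed limits (degrees/s): [136.94, 136.94, 180, 180, 180, 180].

### API

Orientations are given as a 3x3 rotation matrix whose columns are the frame's x, y, z axes.
In Python, from rig import env gives the robot as it stands.
- The arm moves only by the tool servo_tool, never from a script. Its argument "steps" is a list of rows, each an object of numbers: "tx", "ty", "tz": the shift along the world's x, y, z in cm; "yaw": the turn about the world's z in degrees; "claw": the finger opening in cm, from 0 to 8.54. In form: [{"tx": .., "ty": .., "tz": .., "yaw": .., "claw": ..}, ...]. A call has 1 to 20 rows; each row shifts and turns the commanded pose from where the row before left it; what a row does not reach is not made up. A row lasts 1/10 s, in which the tool goes at most 50 mm and 8.59 degrees, less where a joint would pass 70% of its speed; a pose out of reach is approached as far as the arm can. A call with a gripper value outside its range is refused whole. The fingers move at their own pace and stop on an object; "newtons" is the grip in N (left out, the last holds). Time passes only in rows, so rows that do not move let the fingers close. It gives the time, the measured TCP pose, the force, the opening and the grip force at its end, in the units of the state.
- env.observe(): the state, without advancing time (a new reading comes with each control period).
- env.get_image(name): name is "scene" or "top" or "wrist"; returns (picture, depth): 420x560x3 uint8, red, green, blue; 420x560 float32, m along the optical axis (not along the pixel's ray), 0 where there is no reading.
- env.camera_model(name): a dict with "fovy" (degrees; the focal length in pixels is half the picture's height over the tangent of half this angle, whatever the lens; pixels are square), "cx", "cy" (the principal point, pixels), "dist_coeffs" ([k1, k2, p1, p2, k3] as OpenCV has them; the pictures are not rectified), "T" (4x4, takes a point from camera to world coordinates). Camera axes: x right, y down, z forward; pixel columns grow to the right and rows downward; lengths in m; the calibration is good to about 2 mm. A picture is of the moment at which its call begins: read the wrist's pose just before it. camera_model takes no time and is no camera call; for the wrist camera it gives the pose at the moment of the call.
- env.close_job(): hands the job in; it is judged then, once.
The state is a dict: "time_s": time; "q": joint angles; "qvel": joint speeds; "joint_efforts": joint torques, N m; "position": TCP position; "tool_rot": TCP orientation; "ft_force": force on the tool from outside, world axes, zero at the start; "wrist_torque": the same for the moment, N m; "grip_width": finger opening in m; "gripper_force": force on a finger pad.
Only numpy, scipy, OpenCV 4.12 (cv2) and the standard library are available. Lean on these libraries where they do the work, as an engineer would, in place of code of your own. Each camera call takes 0.05 s, during which the arm holds its last target. There are 200 camera calls.

## Working session

There is one attempt and no reset: what is moved stays moved. The work goes in short steps, Python scripts to look and compute and a tool call to move; the robot and the scene stay as the last step left them, time stands still between calls to the robot, and variables do not carry over. Pictures are saved under pics/ and viewed, at most 10 in all, crops included, and the job is handed in when it is done.

Besides the shell and the picture viewer there is one more tool, called after ">>>" as name([rows], argument=value, ...), one row to a line, values as JSON. servo_tool: Moves the arm, as the interface text tells. Its arguments: {"type":"object","properties":{"steps":{"type":"array"},"newtons":{"type":"number"}},"required":["steps"]}

```bash
mkdir -p pics; cat > h.py <<'E'
import numpy as np, cv2
from rig import env
def K(m,h=420):
    f=h/2/np.tan(np.radians(m["fovy"])/2)
    return np.array([[f,0,m["cx"]],[0,f,m["cy"]],[0,0,1]])
def snap(n):
    m=env.camera_model(n); p,d=env.get_image(n)
    np.savez(f"{n}.npz",p=p,d=d,T=m["T"],K=K(m),D=np.array(m["dist_coeffs"],float)); return p,d
def load(n): return np.load(f"{n}.npz")
def cloud(n):
    z=load(n); h,w=z["d"].shape; v,u=np.mgrid[:h,:w]
    r=cv2.undistortPoints(np.stack([u,v],-1).reshape(-1,1,2).astype(float),z["K"],z["D"]).reshape(h,w,2)
    P=np.dstack([r*z["d"][...,None],z["d"]]); return P@z["T"][:3,:3].T+z["T"][:3,3]
def ray(n,u,v,zh):
    z=load(n); r=cv2.undistortPoints(np.array([[[u,v]]],float),z["K"],z["D"]).ravel()
    dr=z["T"][:3,:3]@np.array([*r,1]); o=z["T"][:3,3]; return o+dr*(zh-o[2])/dr[2]
E
python3 - <<'E'
from h import *
for n in("top","scene"):
    p,d=snap(n); cv2.imwrite(f"pics/{n}0.png",cv2.resize(p[...,::-1],(784,588)))
    z=load(n);print(n,z["T"].round(3).tolist(),z["D"],(d>0).mean())
E
```

```text
top [[-0.004, -0.973, 0.23, 0.341], [-1.0, 0.004, -0.001, 0.161], [0.0, -0.23, -0.973, 1.349], [0.0, 0.0, 0.0, 1.0]] [-0.03468467  0.          0.          0.          0.        ] 0.9960586734693877
scene [[0.467, -0.373, 0.801, -0.196], [-0.884, -0.176, 0.433, -0.274], [-0.021, -0.911, -0.412, 0.565], [0.0, 0.0, 0.0, 1.0]] [-0.06181133  0.          0.          0.          0.        ] 0.9406590136054421
```

View pics/top0.png

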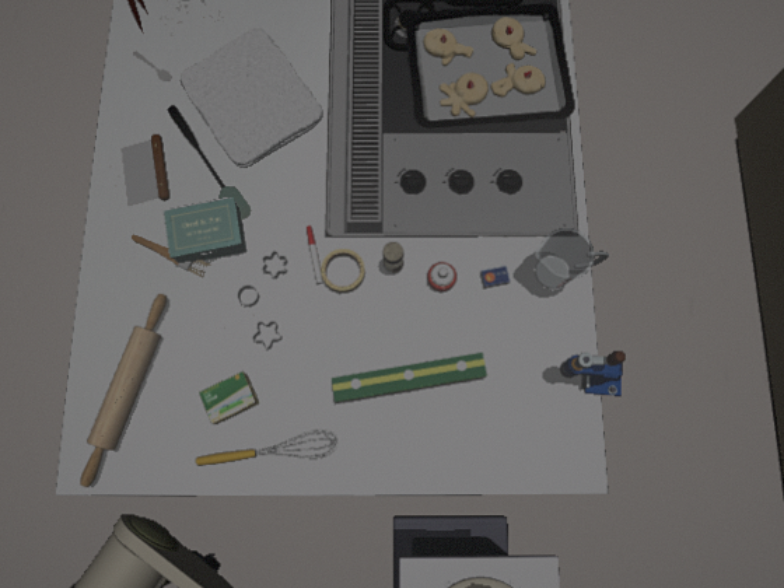

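View pics/scene0.png

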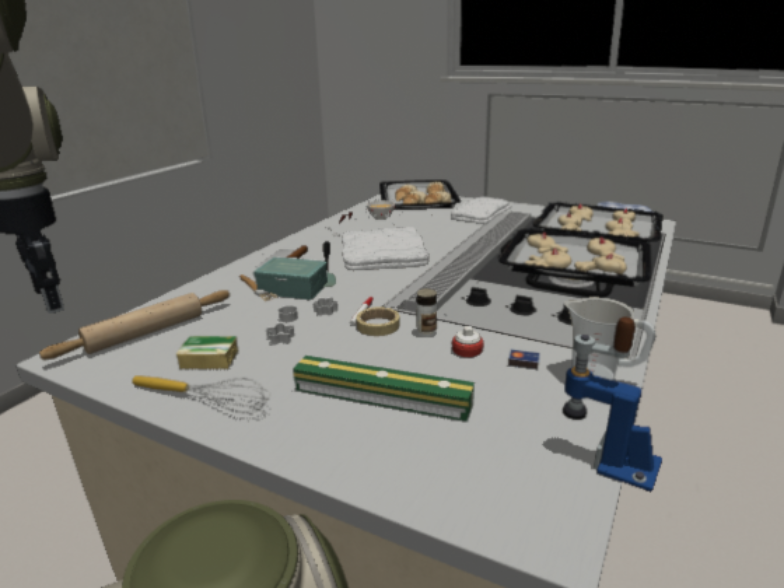

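The top view shows the carton at about (409,377), the clamp at about (600,375) with its knob at (616,357), and the jug at (560,262). The carton points roughly at the clamp's throat. Next I'll measure with depth.

```bash
python3 - <<'E'
from h import *
s=560/784
for n,boxes in(("top",dict(carton=(320,345,495,410),clamp=(540,340,635,405))),("scene",dict(carton=(285,350,480,420),clamp=(555,310,670,490)))):
    P=cloud(n); im=load(n)["p"].astype(int)
    def sub(b): 
        a=[int(x*s) for x in b]; return P[a[1]:a[3],a[0]:a[2]].reshape(-1,3),im[a[1]:a[3],a[0]:a[2]].reshape(-1,3)
    Q,c=sub(boxes["carton"]); k=(Q[:,2]>.040)&(Q[:,2]<.055)
    r=cv2.minAreaRect((Q[k,:2]*1000).astype(np.float32)); print(n,"carton",r,np.median(Q[k,2]),cv2.boxPoints(r).tolist())
    Q,c=sub(boxes["clamp"]); blue=(c[:,2]>c[:,0]+40)
    for lo,hi in((.13,.147),(.1,.13),(.06,.1),(-.005,.03)):
        k=blue&(Q[:,2]>lo)&(Q[:,2]<hi)
        if k.sum()>5: print(n,"blue",lo,k.sum(),np.median(Q[k],0).round(4),[(tuple(np.round(x,1)) if np.ndim(x) else round(x,1)) for x in cv2.minAreaRect((Q[k,:2]*1000).astype(np.float32))])
    k=(Q[:,2]>.17)&(Q[:,2]<.27)
    print("high",k.sum()); 
    k2=k&(c[:,0]>c[:,2]+25); print("brown",k2.sum(),np.median(Q[k2],0),Q[k2].min(0),Q[k2].max(0))
    k3=k&~k2; print("other",np.median(Q[k3],0),Q[k3].min(0),Q[k3].max(0))
z=load("top");p=z["p"][225:300,375:460];cv2.imwrite("pics/tc.png",cv2.resize(p[...,::-1],(680,600),interpolation=cv2.INTER_CUBIC))
E
```

```text
top carton ((510.7553405761719, 136.90402221679688), (50.811038970947266, 316.2265625), 9.444601058959961) 0.04805466731351582 [[459.748779296875, 288.70513916015625], [511.6396179199219, -23.23488426208496], [561.7619018554688, -14.8970947265625], [509.8710632324219, 297.0429382324219]]
top blue 0.13 68 [ 0.5091 -0.2441  0.1319] [(np.float64(511.5), np.float64(-227.3)), (np.float64(16.2), np.float64(79.6)), 0.3]
top blue 0.1 31 [ 0.5072 -0.2507  0.1278] [(np.float64(512.2), np.float64(-237.4)), (np.float64(62.6), np.float64(19.5)), 76.9]
top blue -0.005 115 [ 0.4903 -0.2741  0.0104] [(np.float64(491.3), np.float64(-272.3)), (np.float64(71.2), np.float64(27.0)), 89.7]
high 272
brown 2 [ 0.51985466 -0.23232803  0.23306273] [ 0.51961308 -0.23433665  0.23164691] [ 0.52009623 -0.23031942  0.23447856]
other [ 0.52086064 -0.21133874  0.19172353] [ 0.50821266 -0.24447525  0.17352806] [ 0.53560056 -0.17001212  0.2385001 ]
scene carton ((505.1376647949219, 138.75369262695312), (54.802040100097656, 317.93377685546875), 9.389470100402832) 0.046557386797382194 [[452.1691589355469, 291.1204223632
[... 207 characters left out ...]
18.6)), (np.float64(26.3), np.float64(96.1)), 0.3]
scene blue 0.1 409 [ 0.5014 -0.2387  0.1278] [(np.float64(508.3), np.float64(-226.9)), (np.float64(82.8), np.float64(33.9)), 87.2]
scene blue 0.06 142 [ 0.5014 -0.268   0.0727] [(np.float64(497.3), np.float64(-269.3)), (np.float64(21.3), np.float64(42.4)), 39.0]
scene blue -0.005 550 [ 0.4901 -0.2782  0.0092] [(np.float64(506.4), np.float64(-274.6)), (np.float64(75.9), np.float64(75.8)), 84.3]
high 664
brown 167 [ 0.50842017 -0.23820236  0.2204097 ] [ 0.50385409 -0.24515484  0.19081562] [ 0.52568748 -0.22730286  0.23221191]
other [ 0.50997317 -0.21735437  0.18662062] [ 0.50232452 -0.2474664   0.17017064] [ 0.52764316 -0.17147928  0.23019414]
```

View pics/tc.png

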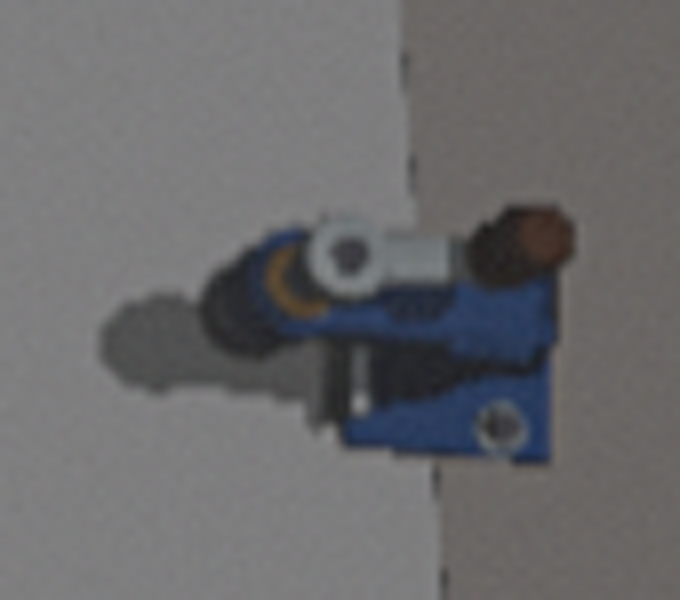

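The crop shows the crank hub at about (348,252) and the knob top at (545,232), pointing back over the column, so the crank angle is about 1.5. One edge of the foot plate runs from (345,445) to (550,462). I'll check against the scene view.

```bash
python3 - <<'E'
from h import *
z=load("scene");p=z["p"][225:355,385:485];cv2.imwrite("pics/sc.png",cv2.resize(p[...,::-1],(460,598),interpolation=cv2.INTER_CUBIC))
c=lambda u,v:(375+(u+.5)/8-.5,225+(v+.5)/8-.5)
for nm,u,v,zz in(("hub",348,252,.188),("hub",348,252,.198),("knobtop",545,232,.233),("foot a",345,445,.012),("foot b",550,462,.012),("foot c",555,345,.012),("armtip",205,305,.139)): print(nm,zz,ray("top",*c(u,v),zz).round(4))
P=cloud("top");
for u,v in((348,252),(545,232),(310,230),(420,255),(230,320),(470,430),(430,310)):
    a=c(u,v); print(u,v,P[int(round(a[1])),int(round(a[0]))].round(4))
E
```

```text
hub 0.188 [ 0.5247 -0.1857  0.188 ]
hub 0.198 [ 0.5231 -0.1827  0.198 ]
knobtop 0.233 [ 0.5235 -0.2344  0.233 ]
foot a 0.012 [ 0.4808 -0.2322  0.012 ]
foot b 0.012 [ 0.4741 -0.3076  0.012 ]
foot c 0.012 [ 0.5172 -0.313   0.012 ]
armtip 0.139 [ 0.5147 -0.1509  0.139 ]
348 252 [ 0.5238 -0.1835  0.1947]
545 232 [ 0.5224 -0.2351  0.2328]
310 230 [ 0.5642 -0.2281 -0.0029]
420 255 [ 0.5246 -0.2088  0.1886]
230 320 [ 0.518  -0.1764  0.0695]
470 430 [ 0.4873 -0.2789  0.0092]
430 310 [ 0.5145 -0.2283  0.1314]
```

View pics/sc.png

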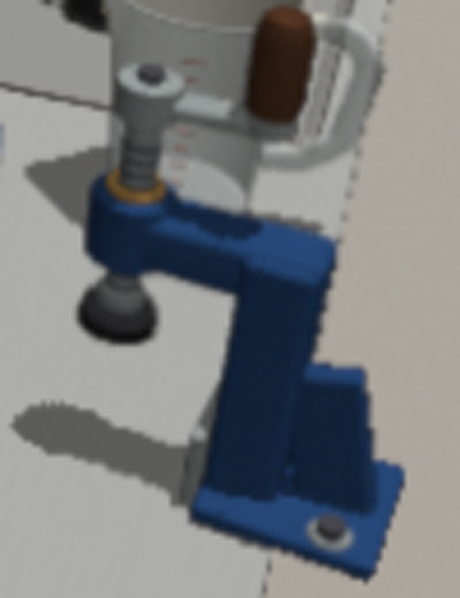

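The measurements agree with the given sizes (knob radius 51 mm, foot plate from clamp y -52 to -128 mm):
- **Screw:** at (0.5235, -0.184)
- **Clamp yaw:** about -5°
- **Carton:** centre (0.511, 0.137), yaw +9.4°

```bash
python3 - <<'E'
from h import *
o=env.observe(); print({k:np.round(v,3).tolist() for k,v in o.items()})
E
```

```text
{'time_s': 0.1, 'q': [56.476, 21.837, 74.378, -0.0, 83.859, -12.337], 'qvel': [0.108, -0.111, -0.047, -0.04, 0.065, 0.027], 'joint_efforts': [0.004, -44.922, -23.166, -0.0, 0.004, -0.0], 'position': [0.199, 0.513, 0.25], 'tool_rot': [[-0.932, 0.361, -0.001], [0.361, 0.932, -0.001], [0.0, -0.001, -1.0]], 'ft_force': [0.375, 0.212, 0.129], 'wrist_torque': [-0.017, 0.035, -0.03], 'gripper_force': 0.0, 'grip_width': 0.085}
```

>>> servo_tool([
  {"tx": 2.53,"ty": -2.72,"tz": -0.5,"yaw": -4.95,"claw": 8.5},
  {"tx": 2.53,"ty": -2.72,"tz": -0.5,"yaw": -4.95},
  {"tx": 2.53,"ty": -2.72,"tz": -0.5,"yaw": -4.95},
  {"tx": 2.53,"ty": -2.72,"tz": -0.5,"yaw": -4.95},
  {"tx": 2.53,"ty": -2.72,"tz": -0.5,"yaw": -4.95},
  {"tx": 2.53,"ty": -2.72,"tz": -0.5,"yaw": -4.95},
  {"tx": 2.53,"ty": -2.72,"tz": -0.5,"yaw": -4.95},
  {"tx": 2.53,"ty": -2.72,"tz": -0.5,"yaw": -4.95},
  {"tx": 2.53,"ty": -2.72,"tz": -0.5,"yaw": -4.95},
  {"tx": 2.53,"ty": -2.72,"tz": -0.5,"yaw": -4.95},
  {"tx": 2.53,"ty": -2.72,"tz": -0.5,"yaw": -4.95},
  {"tx": 2.53,"ty": -2.72,"tz": -0.5,"yaw": -4.95},
  {},
  {},
], newtons=25)

```text
invalid input at $.steps[1]: expected keys tx, ty, tz, yaw, claw
```

```bash
python3 - <<'E'
from h import *
o=env.observe(); print(o["position"],o["tool_rot"],o["ft_force"])
p,d=snap("wrist"); cv2.imwrite("pics/w1.png",p[...,::-1])
P=cloud("wrist"); k=(P[...,2]>.042)&(P[...,2]<.052)&(P[...,0]>.42)&(P[...,0]<.6)
for n,a,b in (("w",0,0),):
    r=cv2.minAreaRect((P[k][:,:2]*1000).astype(np.float32)); print(r,cv2.boxPoints(r).tolist())
E
```

```text
[0.1986568  0.51262064 0.24978575] [[-9.32411608e-01  3.61397412e-01 -7.09812357e-04]
 [ 3.61398008e-01  9.32411015e-01 -1.08540349e-03]
 [ 2.69574848e-04 -1.26856759e-03 -9.99999159e-01]] [0.3746065  0.21219539 0.12851547]
((457.24847412109375, 739.1463623046875), (47.974876403808594, 87.95538330078125), 72.78441619873047) [[408.1415710449219, 729.2496337890625], [492.1563415527344, 703.2176513671875], [506.3553771972656, 749.0430908203125], [422.3406066894531, 775.0750732421875]]
```

View pics/w1.png

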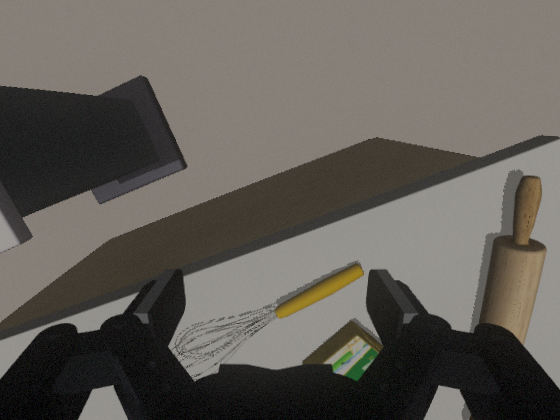

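The move was refused because every row needs all the keys. The wrist view is still from the start pose and shows the whisk and the butter at (350,350). I'll resend it.

>>> servo_tool([
  {"tx": 2.53,"ty": -2.72,"tz": -0.5,"yaw": -4.95,"claw": 8.5},
  {"tx": 2.53,"ty": -2.72,"tz": -0.5,"yaw": -4.95,"claw": 8.5},
  {"tx": 2.53,"ty": -2.72,"tz": -0.5,"yaw": -4.95,"claw": 8.5},
  {"tx": 2.53,"ty": -2.72,"tz": -0.5,"yaw": -4.95,"claw": 8.5},
  {"tx": 2.53,"ty": -2.72,"tz": -0.5,"yaw": -4.95,"claw": 8.5},
  {"tx": 2.53,"ty": -2.72,"tz": -0.5,"yaw": -4.95,"claw": 8.5},
  {"tx": 2.53,"ty": -2.72,"tz": -0.5,"yaw": -4.95,"claw": 8.5},
  {"tx": 2.53,"ty": -2.72,"tz": -0.5,"yaw": -4.95,"claw": 8.5},
  {"tx": 2.53,"ty": -2.72,"tz": -0.5,"yaw": -4.95,"claw": 8.5},
  {"tx": 2.53,"ty": -2.72,"tz": -0.5,"yaw": -4.95,"claw": 8.5},
  {"tx": 2.53,"ty": -2.72,"tz": -0.5,"yaw": -4.95,"claw": 8.5},
  {"tx": 2.53,"ty": -2.72,"tz": -0.5,"yaw": -4.95,"claw": 8.5},
  {"tx": 0,"ty": 0,"tz": 0,"yaw": 0,"claw": 8.5},
  {"tx": 0,"ty": 0,"tz": 0,"yaw": 0,"claw": 8.5},
], newtons=25)

```text
time_s: 1.55
position: [0.5023, 0.1861, 0.1899]
tool_rot: [[-0.163, 0.987, -0.001], [0.987, 0.163, 0.0], [0.0, -0.001, -1.0]]
ft_force: [-0.2, -0.1, -0.2]
grip_width: 0.0848
gripper_force: 0.0
```

```bash
python3 - <<'E'
from h import *
o=env.observe(); print(o["position"],o["tool_rot"][:,1],o["q"])
p,d=snap("wrist"); cv2.imwrite("pics/w2.png",p[...,::-1])
P=cloud("wrist"); k=(P[...,2]>.042)&(P[...,2]<.052)&(P[...,0]>.40)&(P[...,0]<.6)&(P[...,1]<.35)
r=cv2.minAreaRect((P[k][:,:2]*1000).astype(np.float32)); print(r,cv2.boxPoints(r).tolist())
E
```

```text
[0.50230627 0.186081   0.18991828] [ 0.98661913  0.16303772 -0.00118156] [ 7.64991533e+00  2.34064688e+01  8.23860263e+01  1.44565123e-02
  7.42756559e+01 -1.73726858e+00]
((506.58294677734375, 153.6332550048828), (50.44149398803711, 287.12030029296875), 9.458349227905273) [[458.11376953125, 291.09722900390625], [505.29638671875, 7.880224704742432], [555.0521240234375, 16.169281005859375], [507.8695068359375, 299.38629150390625]]
```

View pics/w2.png

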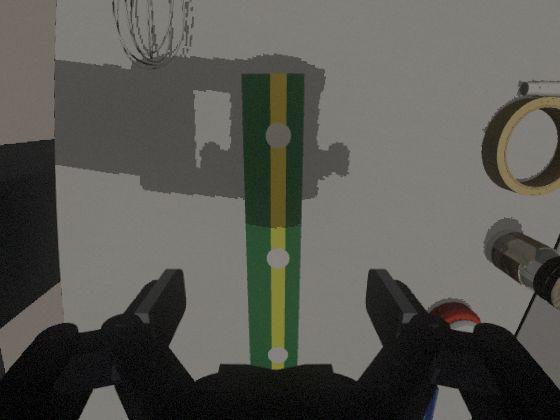

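The carton lies lengthwise between the open jaws (stripe at column ~278), and its end edge matches the top-view measurement. I'll descend and grip.

>>> servo_tool([
  {"tx": 0,"ty": 0,"tz": -2.5,"yaw": 0,"claw": 8.5},
  {"tx": 0,"ty": 0,"tz": -3,"yaw": 0,"claw": 8.5},
  {"tx": 0,"ty": 0,"tz": -3,"yaw": 0,"claw": 8.5},
  {"tx": 0,"ty": 0,"tz": -3,"yaw": 0,"claw": 8.5},
  {"tx": 0,"ty": 0,"tz": -2.5,"yaw": 0,"claw": 8.5},
  {"tx": 0,"ty": 0,"tz": -1.8,"yaw": 0,"claw": 8.5},
  {"tx": 0,"ty": 0,"tz": 0,"yaw": 0,"claw": 8.5},
  {"tx": 0,"ty": 0,"tz": 0,"yaw": 0,"claw": 4},
  {"tx": 0,"ty": 0,"tz": 0,"yaw": 0,"claw": 4},
  {"tx": 0,"ty": 0,"tz": 0,"yaw": 0,"claw": 4},
  {"tx": 0,"ty": 0,"tz": 0,"yaw": 0,"claw": 4},
  {"tx": 0,"ty": 0,"tz": 0,"yaw": 0,"claw": 4},
  {"tx": 0,"ty": 0,"tz": 0,"yaw": 0,"claw": 4},
], newtons=25)

```text
time_s: 2.9
position: [0.5025, 0.1867, 0.0336]
tool_rot: [[-0.164, 0.987, 0.001], [0.987, 0.164, 0.001], [0.0, 0.001, -1.0]]
ft_force: [-1.9, 1.7, 6.0]
grip_width: 0.0477
gripper_force: 26.5
```

>>> servo_tool([
  {"tx": 0.25,"ty": -1.2,"tz": 0,"yaw": -0.96,"claw": 4},
  {"tx": 0.25,"ty": -1.2,"tz": 0,"yaw": -0.96,"claw": 4},
  {"tx": 0.25,"ty": -1.2,"tz": 0,"yaw": -0.96,"claw": 4},
  {"tx": 0.25,"ty": -1.2,"tz": 0,"yaw": -0.96,"claw": 4},
  {"tx": 0.25,"ty": -1.2,"tz": 0,"yaw": -0.96,"claw": 4},
  {"tx": 0.25,"ty": -1.2,"tz": 0,"yaw": -0.96,"claw": 4},
  {"tx": 0.25,"ty": -1.2,"tz": 0,"yaw": -0.96,"claw": 4},
  {"tx": 0.25,"ty": -1.2,"tz": 0,"yaw": -0.96,"claw": 4},
  {"tx": 0.25,"ty": -1.2,"tz": 0,"yaw": -0.96,"claw": 4},
  {"tx": 0.25,"ty": -1.2,"tz": 0,"yaw": -0.96,"claw": 4},
  {"tx": 0.25,"ty": -1.2,"tz": 0,"yaw": -0.96,"claw": 4},
  {"tx": 0.25,"ty": -1.2,"tz": 0,"yaw": -0.96,"claw": 4},
  {"tx": 0.25,"ty": -1.2,"tz": 0,"yaw": -0.96,"claw": 4},
  {"tx": 0.25,"ty": -1.2,"tz": 0,"yaw": -0.96,"claw": 4},
  {"tx": 0.27,"ty": -1.2,"tz": 0,"yaw": -0.96,"claw": 4},
  {"tx": 0,"ty": 0,"tz": 0,"yaw": 0,"claw": 4},
  {"tx": 0,"ty": 0,"tz": 0,"yaw": 0,"claw": 4},
])

```text
time_s: 4.6
position: [0.5409, 0.0051, 0.0336]
tool_rot: [[0.088, 0.996, 0.003], [0.996, -0.088, -0.002], [-0.001, 0.003, -1.0]]
ft_force: [-1.2, -4.0, 6.1]
grip_width: 0.048
gripper_force: 26.5
```

```bash
python3 - <<'E'
from h import *
p,d=snap("top"); cv2.imwrite("pics/t3.png",cv2.resize(p[235:305,300:470][...,::-1],(800,329),interpolation=cv2.INTER_CUBIC))
p,d=snap("scene"); cv2.imwrite("pics/s3.png",cv2.resize(p[220:355,330:490][...,::-1],(711,600),interpolation=cv2.INTER_CUBIC))
E
```

```text
(no output)
```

View pics/t3.png

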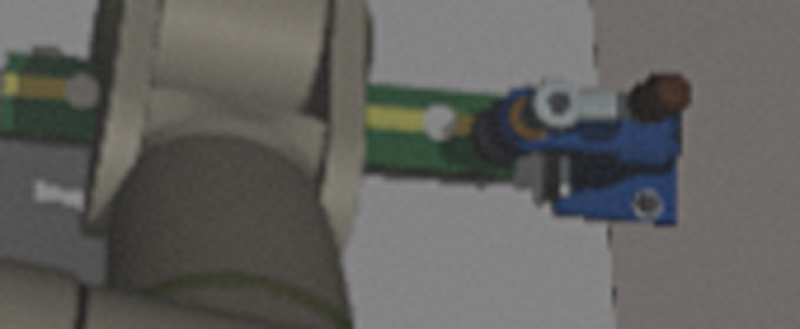

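View pics/s3.png

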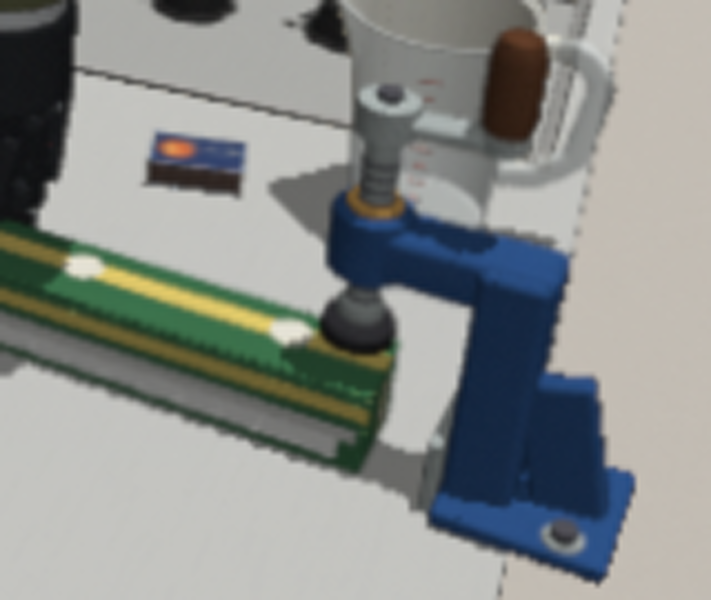

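The carton is entering the throat under the pad, roughly parallel to the foot plate, with about 30 mm still to go. I'll check its centring numerically.

```bash
python3 - <<'E'
from h import *
a=np.radians(-5);R=np.array([[np.cos(a),-np.sin(a)],[np.sin(a),np.cos(a)]]);o=np.array([.5235,-.184])
o2=env.observe();print((o2["position"][:2]-o)@R, o2["ft_force"])
for n in("top","scene"):
    P=cloud(n);im=load(n)["p"].astype(int);g=im[...,1]>im[...,2]+12
    k=(P[...,2]>.043)&(P[...,2]<.053)&(P[...,1]<-.02)&(P[...,1]>-.3)&(abs(P[...,0]-.52)<.06)&g
    Q=(P[k][:,:2]-o)@R
    for y in np.arange(-.01,.15,.01):
        s=Q[abs(Q[:,1]-y)<.005]
        if len(s)>6: print(n,round(y,2),len(s),(s.min(0)[0]*1e3).round(1),(s.max(0)[0]*1e3).round(1))
    print("min y",Q[:,1].min())
    b=(im[...,2]>im[...,0]+40)&(P[...,1]<-.12)&(P[...,1]>-.33)&(abs(P[...,0]-.52)<.08)
    for lo,hi in((.1,.145),(.003,.016)):
        k=b&(P[...,2]>lo)&(P[...,2]<hi);Q=(P[k][:,:2]-o)@R*1e3;print(n,lo,np.percentile(Q,[1,50,99],axis=0).round(1).tolist())
E
```

```text
[0.00086314 0.19000246] [-0.16387906 -3.92969204  4.97289348]
top 0.0 7 20.4 27.4
top 0.01 20 2.3 26.3
top 0.02 28 -22.1 25.5
top 0.03 24 -22.4 27.7
top 0.04 38 -20.8 27.0
top 0.05 58 -21.3 25.9
top 0.06 53 -22.2 27.1
top 0.07 58 -20.5 27.2
top 0.08 7 -6.3 25.9
min y -0.010939054827731215
top 0.1 [[-17.4, -83.9], [-9.5, -63.1], [13.0, 2.8]]
top 0.003 [[-36.1, -124.7], [-25.6, -91.8], [-8.2, -56.9]]
scene -0.01 56 -27.6 8.6
scene 0.0 45 -29.3 -0.1
scene 0.01 48 -28.3 2.8
scene 0.02 59 -27.7 20.6
scene 0.03 65 -28.4 22.4
scene 0.04 68 -29.8 22.2
scene 0.05 67 -28.2 24.2
scene 0.06 69 -27.5 22.3
scene 0.07 67 -29.9 22.6
scene 0.08 72 -30.2 23.6
scene 0.09 60 -28.9 23.0
scene 0.1 66 -27.4 25.1
scene 0.11 61 -28.4 24.6
scene 0.12 63 -27.2 22.7
scene 0.13 59 -27.2 25.2
scene 0.14 59 -26.9 24.2
min y -0.017763802885100412
scene 0.1 [[-27.1, -84.7], [-20.7, -47.6], [4.7, 6.0]]
scene 0.003 [[-45.7, -129.5], [-27.4, -96.3], [26.3, -54.9]]
```

Centred to about 2 mm and square, with about 29 mm to go. I'll slide 24 mm, then feel for the plate.

>>> servo_tool([
  {"tx": -0.035,"ty": -0.4,"tz": 0,"yaw": 0,"claw": 4},
  {"tx": -0.035,"ty": -0.4,"tz": 0,"yaw": 0,"claw": 4},
  {"tx": -0.035,"ty": -0.4,"tz": 0,"yaw": 0,"claw": 4},
  {"tx": -0.035,"ty": -0.4,"tz": 0,"yaw": 0,"claw": 4},
  {"tx": -0.035,"ty": -0.4,"tz": 0,"yaw": 0,"claw": 4},
  {"tx": -0.035,"ty": -0.4,"tz": 0,"yaw": 0,"claw": 4},
  {"tx": 0,"ty": 0,"tz": 0,"yaw": 0,"claw": 4},
  {"tx": 0,"ty": 0,"tz": 0,"yaw": 0,"claw": 4},
], newtons=20)

```text
time_s: 5.5
position: [0.5385, -0.0178, 0.0336]
tool_rot: [[0.088, 0.996, 0.002], [0.996, -0.088, -0.0], [-0.0, 0.002, -1.0]]
ft_force: [0.3, 1.9, 6.6]
grip_width: 0.0478
gripper_force: 26.7
```

>>> servo_tool([
  {"tx": -0.009,"ty": -0.1,"tz": 0,"yaw": 0,"claw": 4},
  {"tx": -0.009,"ty": -0.1,"tz": 0,"yaw": 0,"claw": 4},
  {"tx": 0,"ty": 0,"tz": 0,"yaw": 0,"claw": 4},
])

```text
time_s: 5.8
position: [0.5383, -0.0193, 0.0336]
tool_rot: [[0.087, 0.996, 0.002], [0.996, -0.087, 0.001], [0.001, 0.002, -1.0]]
ft_force: [1.0, 5.8, 6.7]
grip_width: 0.0477
gripper_force: 26.7
```

>>> servo_tool([
  {"tx": -0.009,"ty": -0.1,"tz": 0,"yaw": 0,"claw": 4},
  {"tx": 0,"ty": 0,"tz": 0,"yaw": 0,"claw": 4},
])

```text
time_s: 6.0
position: [0.5382, -0.0203, 0.0336]
tool_rot: [[0.087, 0.996, 0.002], [0.996, -0.087, 0.001], [0.001, 0.002, -1.0]]
ft_force: [0.2, 4.8, 6.9]
grip_width: 0.0476
gripper_force: 26.7
```

>>> servo_tool([
  {"tx": -0.009,"ty": -0.1,"tz": 0,"yaw": 0,"claw": 4},
  {"tx": 0,"ty": 0,"tz": 0,"yaw": 0,"claw": 4},
])

```text
time_s: 6.2
position: [0.5381, -0.0213, 0.0336]
tool_rot: [[0.087, 0.996, 0.002], [0.996, -0.087, 0.001], [0.001, 0.002, -1.0]]
ft_force: [0.9, 5.0, 6.9]
grip_width: 0.0474
gripper_force: 26.7
```

>>> servo_tool([
  {"tx": -0.009,"ty": -0.1,"tz": 0,"yaw": 0,"claw": 4},
  {"tx": 0,"ty": 0,"tz": 0,"yaw": 0,"claw": 4},
])

```text
time_s: 6.4
position: [0.5381, -0.0222, 0.0336]
tool_rot: [[0.087, 0.996, 0.002], [0.996, -0.087, 0.001], [0.001, 0.002, -1.0]]
ft_force: [0.3, 5.8, 7.2]
grip_width: 0.0477
gripper_force: 26.7
```

>>> servo_tool([
  {"tx": -0.009,"ty": -0.1,"tz": 0,"yaw": 0,"claw": 4},
  {"tx": 0,"ty": 0,"tz": 0,"yaw": 0,"claw": 4},
])

```text
time_s: 6.6
position: [0.5379, -0.0233, 0.0336]
tool_rot: [[0.087, 0.996, 0.002], [0.996, -0.087, 0.001], [0.001, 0.002, -1.0]]
ft_force: [0.1, 5.3, 6.8]
grip_width: 0.0476
gripper_force: 26.7
```

>>> servo_tool([
  {"tx": -0.009,"ty": -0.1,"tz": 0,"yaw": 0,"claw": 4},
  {"tx": 0,"ty": 0,"tz": 0,"yaw": 0,"claw": 4},
])

```text
time_s: 6.8
position: [0.5379, -0.0242, 0.0336]
tool_rot: [[0.087, 0.996, 0.002], [0.996, -0.087, 0.001], [0.001, 0.002, -1.0]]
ft_force: [0.4, 5.2, 7.5]
grip_width: 0.0478
gripper_force: 26.7
```

>>> servo_tool([
  {"tx": -0.005,"ty": -0.06,"tz": 0,"yaw": 0,"claw": 4},
  {"tx": 0,"ty": 0,"tz": 0,"yaw": 0,"claw": 4},
])

```text
time_s: 7.0
position: [0.5378, -0.0247, 0.0336]
tool_rot: [[0.087, 0.996, 0.002], [0.996, -0.087, 0.001], [0.001, 0.002, -1.0]]
ft_force: [0.5, 6.2, 6.9]
grip_width: 0.0477
gripper_force: 26.7
```

>>> servo_tool([
  {"tx": -0.005,"ty": -0.06,"tz": 0,"yaw": 0,"claw": 4},
  {"tx": 0,"ty": 0,"tz": 0,"yaw": 0,"claw": 4},
])

```text
time_s: 7.2
position: [0.5378, -0.0247, 0.0336]
tool_rot: [[0.087, 0.996, 0.002], [0.996, -0.087, 0.002], [0.002, 0.002, -1.0]]
ft_force: [1.5, 9.6, 7.1]
grip_width: 0.0476
gripper_force: 26.7
```

>>> servo_tool([
  {"tx": -0.005,"ty": -0.06,"tz": 0,"yaw": 0,"claw": 4},
  {"tx": 0,"ty": 0,"tz": 0,"yaw": 0,"claw": 4},
])

```text
time_s: 7.4
position: [0.5378, -0.0247, 0.0336]
tool_rot: [[0.087, 0.996, 0.003], [0.996, -0.087, 0.003], [0.003, 0.002, -1.0]]
ft_force: [2.9, 13.2, 6.2]
grip_width: 0.0475
gripper_force: 26.7
```

The force rose to 13 N with no further movement, so the carton is at the plate. I'll relieve the push, release, lift and move above the knob.

>>> servo_tool([
  {"tx": 0.01,"ty": 0.12,"tz": 0,"yaw": 0,"claw": 4},
  {"tx": 0,"ty": 0,"tz": 0,"yaw": 0,"claw": 8.5},
  {"tx": 0,"ty": 0,"tz": 0,"yaw": 0,"claw": 8.5},
  {"tx": 0,"ty": 0,"tz": 0,"yaw": 0,"claw": 8.5},
  {"tx": 0,"ty": 0,"tz": 0,"yaw": 0,"claw": 8.5},
  {"tx": 0,"ty": 0,"tz": 2,"yaw": 0,"claw": 8.5},
  {"tx": 0,"ty": 0,"tz": 4,"yaw": 0,"claw": 8.5},
  {"tx": 0,"ty": 0,"tz": 4.5,"yaw": 0,"claw": 8.5},
  {"tx": 0,"ty": 0,"tz": 4.5,"yaw": 0,"claw": 8.5},
  {"tx": 0,"ty": 0,"tz": 4.5,"yaw": 0,"claw": 8.5},
  {"tx": 0,"ty": 0,"tz": 4,"yaw": 0,"claw": 8.5},
  {"tx": 0,"ty": 0,"tz": 3,"yaw": 0,"claw": 8.5},
  {"tx": 0,"ty": 0,"tz": 0,"yaw": 0,"claw": 7},
  {"tx": 0,"ty": 0,"tz": 0,"yaw": 0,"claw": 7},
])

```text
time_s: 8.8
position: [0.5371, -0.0252, 0.2971]
tool_rot: [[0.087, 0.996, 0.0], [0.996, -0.087, -0.0], [-0.0, 0.0, -1.0]]
ft_force: [-0.2, 0.6, -1.2]
grip_width: 0.0701
gripper_force: 0.0
```

```bash
python3 - <<'E'
from h import *
print(env.observe()["position"])
a=np.radians(-5);R=np.array([[np.cos(a),-np.sin(a)],[np.sin(a),np.cos(a)]]);o=np.array([.5235,-.184])
for n in("top","scene"):
    snap(n);P=cloud(n);im=load(n)["p"].astype(int);g=im[...,1]>im[...,2]+12
    k=(P[...,2]>.043)&(P[...,2]<.053)&(P[...,1]<.12)&(P[...,1]>-.3)&(abs(P[...,0]-.52)<.07)&g
    Q=(P[k][:,:2]-o)@R*1e3
    for y in (0,30,60,90,120,150,180):
        s=Q[abs(Q[:,1]-y)<8]
        if len(s)>6: print(n,y,len(s),s.min(0)[0].round(1),s.max(0)[0].round(1))
    print("y",Q[:,1].min(),Q[:,1].max())
    for nm,b in(("brown",(im[...,0]>im[...,2]+20)&(P[...,2]>.18)),("hubetc",(P[...,2]>.19)&(P[...,2]<.2))):
        k=b&(P[...,2]<.25)&(abs(P[...,0]-.52)<.06)&(P[...,1]<-.15)&(P[...,1]>-.28)
        print(n,nm,k.sum(),np.median(P[k],0),P[k].min(0),P[k].max(0))
E
```

```text
[ 0.53711624 -0.02523991  0.29709515]
top 30 45 -5.2 26.9
top 60 45 -1.4 25.4
top 90 21 2.6 25.8
top 180 19 2.0 26.2
y -42.83698710076748 267.8921617529125
top brown 28 [ 0.52226133 -0.23394002  0.23234435] [ 0.5153279  -0.24008864  0.22876763] [ 0.52789068 -0.22713145  0.2378977 ]
top hubetc 50 [ 0.5190811  -0.18943557  0.19240416] [ 0.51100441 -0.23592151  0.19016621] [ 0.53192188 -0.17778343  0.19959258]
scene 0 59 -29.1 2.4
scene 30 116 -28.6 20.5
scene 60 105 -29.3 21.6
scene 90 106 -28.0 22.7
scene 120 98 -28.5 23.0
scene 150 94 -28.4 23.1
scene 180 92 -27.6 23.9
y -46.82937249347988 268.27390845010194
scene brown 258 [ 0.50801253 -0.2360588   0.21472924] [ 0.5033243  -0.24575115  0.18781857] [ 0.5263363  -0.22596465  0.23225681]
scene hubetc 88 [ 0.50884718 -0.23107291  0.19370422] [ 0.50348843 -0.24723707  0.19014772] [ 0.52336969 -0.17375323  0.19993945]
```

The carton is home, with its ends at clamp y -45 and +268 mm, and square. Now to the knob.

>>> servo_tool([
  {"tx": -0.27,"ty": -3.5,"tz": 0,"yaw": 0,"claw": 7},
  {"tx": -0.27,"ty": -3.5,"tz": 0,"yaw": 0,"claw": 7},
  {"tx": -0.27,"ty": -3.5,"tz": 0,"yaw": 0,"claw": 7},
  {"tx": -0.27,"ty": -3.5,"tz": 0,"yaw": 0,"claw": 7},
  {"tx": -0.27,"ty": -3.5,"tz": 0,"yaw": 0,"claw": 7},
  {"tx": -0.27,"ty": -3.43,"tz": 0,"yaw": 0,"claw": 7},
  {"tx": 0,"ty": 0,"tz": 0,"yaw": 0,"claw": 7},
  {"tx": 0,"ty": 0,"tz": 0,"yaw": 0,"claw": 7},
])

```text
time_s: 9.7
position: [0.5208, -0.2347, 0.2959]
tool_rot: [[0.088, 0.996, -0.002], [0.996, -0.088, 0.002], [0.002, -0.002, -1.0]]
ft_force: [-0.1, 0.3, 0.5]
grip_width: 0.0698
gripper_force: 0.0
```

```bash
python3 - <<'E'
from h import *
o=env.observe();print(o["position"],o["ft_force"])
p,d=snap("wrist"); cv2.imwrite("pics/w5.png",p[...,::-1])
P=cloud("wrist");im=p.astype(int)
k=(im[...,0]>im[...,2]+20)&(P[...,2]>.2)&(P[...,2]<.245)&(abs(P[...,0]-.52)<.06)&(abs(P[...,1]+.23)<.05)
print(k.sum(),np.median(P[k],0),P[k].min(0),P[k].max(0))
E
```

```text
[ 0.52077357 -0.23469552  0.29591941] [-0.08693781  0.26836945  0.5063178 ]
162 [ 0.51980178 -0.23082742  0.23115653] [ 0.51258588 -0.24142757  0.22885551] [ 0.52853201 -0.22568291  0.23299712]
```

View pics/w5.png

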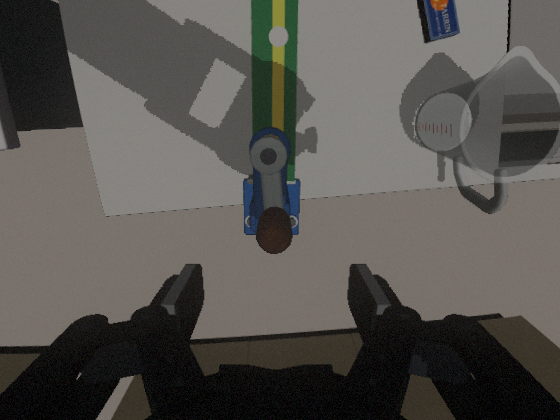

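The wrist view looks straight down on the knob at (274,236) and the hub at (268,153). The carton stripe at column 279 runs parallel to the clamp's foot plate.

```bash
python3 - <<'E'
from h import *
for u,v,z in((268,153,.195),(274,236,.233),(244,207,.012),(299,207,.012),(256,110,.047),(297,110,.047)): print(ray("wrist",u,v,z).round(4))
E
```

```text
[ 0.5209 -0.1818  0.195 ]
[ 0.5211 -0.2297  0.233 ]
[ 0.4757 -0.2684  0.012 ]
[ 0.5492 -0.2748  0.012 ]
[ 0.5068 -0.1472  0.047 ]
[ 0.5529 -0.1513  0.047 ]
```

>>> servo_tool([
  {"tx": -0.03,"ty": 0.07,"tz": -2,"yaw": 0,"claw": 7},
  {"tx": 0,"ty": 0,"tz": -2,"yaw": 0,"claw": 7},
  {"tx": 0,"ty": 0,"tz": -2,"yaw": 0,"claw": 7},
  {"tx": 0,"ty": 0,"tz": -1.8,"yaw": 0,"claw": 7},
  {"tx": 0,"ty": 0,"tz": 0,"yaw": 0,"claw": 7},
  {"tx": 0,"ty": 0,"tz": 0,"yaw": 0,"claw": 7},
])

```text
time_s: 10.35
position: [0.5211, -0.233, 0.2198]
tool_rot: [[0.086, 0.996, 0.0], [0.996, -0.086, -0.0], [0.0, 0.0, -1.0]]
ft_force: [0.2, -1.0, 0.6]
grip_width: 0.0703
gripper_force: 0.0
```

>>> servo_tool([
  {"tx": 0,"ty": 0,"tz": 0,"yaw": 0,"claw": 2},
  {"tx": 0,"ty": 0,"tz": 0,"yaw": 0,"claw": 2},
  {"tx": 0,"ty": 0,"tz": 0,"yaw": 0,"claw": 2},
  {"tx": 0,"ty": 0,"tz": 0,"yaw": 0,"claw": 2},
  {"tx": 0,"ty": 0,"tz": 0,"yaw": 0,"claw": 2},
  {"tx": 0,"ty": 0,"tz": 0,"yaw": 0,"claw": 2},
  {"tx": 0,"ty": 0,"tz": 0,"yaw": 0,"claw": 2},
], newtons=30)

```text
time_s: 11.05
position: [0.5206, -0.2338, 0.2201]
tool_rot: [[0.087, 0.996, 0.0], [0.996, -0.087, -0.001], [-0.001, 0.0, -1.0]]
ft_force: [-2.9, 0.5, 5.9]
grip_width: 0.0235
gripper_force: 29.5
```

```bash
cat > circ.py <<'E'
from h import *
import sys,json
def rows(da,n,c=(.5215,-.183),r=.0505):
    o=env.observe();p=o["position"];th=np.arctan2(p[1]-c[1],p[0]-c[0])
    t=th-np.linspace(0,da,n+1);X=np.array(c)+r*np.c_[np.cos(t),np.sin(t)];X[0]=p[:2]
    f=o["ft_force"];print("th",np.degrees(th).round(1),"rad mm",np.hypot(*(p[:2]-c))*1e3,"Ftan(cw resist)",-f[:2]@[np.sin(th),-np.cos(th)],"Frad",f[:2]@[np.cos(th),np.sin(th)],"fz",f[2])
    D=np.round(np.diff(X,axis=0)*100,3)
    print(", ".join(json.dumps(dict(tx=float(a),ty=float(b),tz=round(-.6*da/n,3),yaw=0,claw=2)) for a,b in D))
if __name__=="__main__": rows(float(sys.argv[1]),int(sys.argv[2]))
E
python3 circ.py 1.0 10
```

```text
th -91.1 rad mm 50.8493704794835 Ftan(cw resist) -2.8863004666247334 Frad -0.45311162164687285 fz 5.886537607525218
{"tx": -0.503, "ty": 0.069, "tz": -0.06, "yaw": 0, "claw": 2}, {"tx": -0.498, "ty": 0.085, "tz": -0.06, "yaw": 0, "claw": 2}, {"tx": -0.487, "ty": 0.134, "tz": -0.06, "yaw": 0, "claw": 2}, {"tx": -0.471, "ty": 0.182, "tz": -0.06, "yaw": 0, "claw": 2}, {"tx": -0.45, "ty": 0.228, "tz": -0.06, "yaw": 0, "claw": 2}, {"tx": -0.425, "ty": 0.272, "tz": -0.06, "yaw": 0, "claw": 2}, {"tx": -0.396, "ty": 0.313, "tz": -0.06, "yaw": 0, "claw": 2}, {"tx": -0.363, "ty": 0.351, "tz": -0.06, "yaw": 0, "claw": 2}, {"tx": -0.326, "ty": 0.385, "tz": -0.06, "yaw": 0, "claw": 2}, {"tx": -0.286, "ty": 0.416, "tz": -0.06, "yaw": 0, "claw": 2}
```

>>> servo_tool([
  {"tx": -0.5,"ty": 0.05,"tz": -0.06,"yaw": 0,"claw": 2},
  {"tx": -0.5,"ty": 0.085,"tz": -0.06,"yaw": 0,"claw": 2},
  {"tx": -0.49,"ty": 0.135,"tz": -0.06,"yaw": 0,"claw": 2},
  {"tx": -0.47,"ty": 0.18,"tz": -0.06,"yaw": 0,"claw": 2},
  {"tx": -0.45,"ty": 0.23,"tz": -0.06,"yaw": 0,"claw": 2},
  {"tx": -0.425,"ty": 0.27,"tz": -0.06,"yaw": 0,"claw": 2},
  {"tx": -0.395,"ty": 0.315,"tz": -0.06,"yaw": 0,"claw": 2},
  {"tx": -0.365,"ty": 0.35,"tz": -0.06,"yaw": 0,"claw": 2},
  {"tx": -0.325,"ty": 0.385,"tz": -0.06,"yaw": 0,"claw": 2},
  {"tx": -0.285,"ty": 0.415,"tz": -0.06,"yaw": 0,"claw": 2},
])

```text
time_s: 12.05
position: [0.4786, -0.2115, 0.2143]
tool_rot: [[0.088, 0.996, 0.001], [0.996, -0.088, -0.005], [-0.005, 0.002, -1.0]]
ft_force: [-3.8, -8.4, 5.7]
grip_width: 0.0239
gripper_force: 29.6
```

```bash
python3 circ.py 0.5 10; python3 - <<'E'
from h import *
p,d=snap("scene"); cv2.imwrite("pics/s6.png",cv2.resize(p[240:355,330:490][...,::-1],(800,575),interpolation=cv2.INTER_CUBIC))
E
```

```text
th -146.4 rad mm 51.54659347470875 Ftan(cw resist) 4.910819452753356 Frad 7.840794360881379 fz 5.730195172270634
{"tx": -0.047, "ty": 0.272, "tz": -0.03, "yaw": 0, "claw": 2}, {"tx": -0.124, "ty": 0.22, "tz": -0.03, "yaw": 0, "claw": 2}, {"tx": -0.113, "ty": 0.226, "tz": -0.03, "yaw": 0, "claw": 2}, {"tx": -0.101, "ty": 0.231, "tz": -0.03, "yaw": 0, "claw": 2}, {"tx": -0.089, "ty": 0.236, "tz": -0.03, "yaw": 0, "claw": 2}, {"tx": -0.077, "ty": 0.24, "tz": -0.03, "yaw": 0, "claw": 2}, {"tx": -0.065, "ty": 0.244, "tz": -0.03, "yaw": 0, "claw": 2}, {"tx": -0.053, "ty": 0.247, "tz": -0.03, "yaw": 0, "claw": 2}, {"tx": -0.041, "ty": 0.249, "tz": -0.03, "yaw": 0, "claw": 2}, {"tx": -0.028, "ty": 0.251, "tz": -0.03, "yaw": 0, "claw": 2}
```

View pics/s6.png

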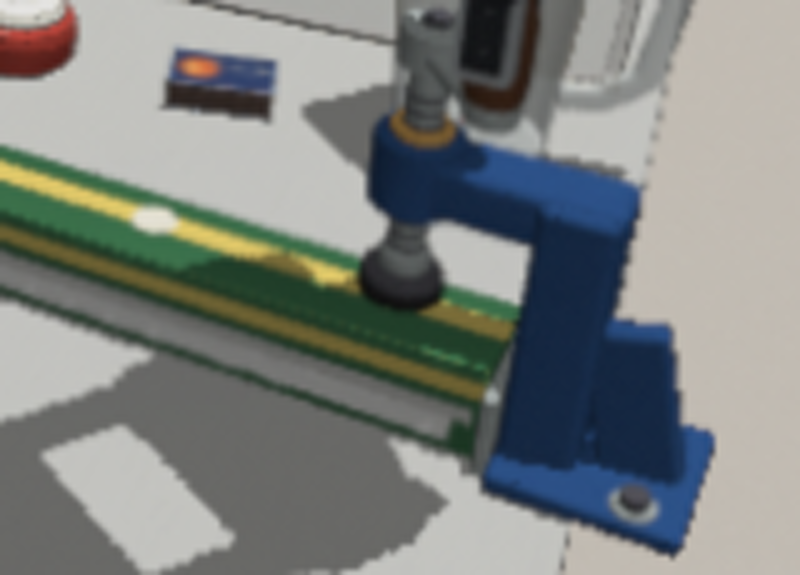

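The scene view confirms the carton's end is against the plate, with the pad still slightly above the carton. Knob positions so far put the circle's centre at (0.5203, -0.1838), so I'll refine the path generator.

```bash
cat > circ.py <<'E'
from h import *
import sys,json
def rows(da,n,c=(.5203,-.1838),r=.050,k=6000.,lead=.001):
    o=env.observe();p=o["position"];th=np.arctan2(p[1]-c[1],p[0]-c[0]);f=o["ft_force"]
    t=th-np.linspace(0,da,n+1);d=np.c_[np.sin(t),-np.cos(t)]
    X=np.array(c)+r*np.c_[np.cos(t),np.sin(t)]+lead*d;X[0]=p[:2]-f[:2]/k
    a=(-np.degrees(th)-5)%360
    print("a",np.radians(a).round(3),"R",(np.hypot(*(p[:2]-c))*1e3).round(1),"Ftan",(-f[:2]@d[0]).round(1),"Frad",(f[:2]@[np.cos(th),np.sin(th)]).round(1),"fz",f[2].round(1),"z",p[2])
    D=np.round(np.diff(X,axis=0)*100,2)
    print(", ".join(json.dumps(dict(tx=float(a),ty=float(b),tz=round(-.6*da/n,3),yaw=0,claw=2)) for a,b in D))
if __name__=="__main__": rows(float(sys.argv[1]),int(sys.argv[2]))
E
python3 circ.py 0.5 10
```

```text
a 2.484 R 50.1 Ftan 4.0 Frad 6.6 fz 5.1 z 0.21425019030704048
{"tx": -0.23, "ty": 0.19, "tz": -0.03, "yaw": 0, "claw": 2}, {"tx": -0.11, "ty": 0.22, "tz": -0.03, "yaw": 0, "claw": 2}, {"tx": -0.1, "ty": 0.23, "tz": -0.03, "yaw": 0, "claw": 2}, {"tx": -0.09, "ty": 0.23, "tz": -0.03, "yaw": 0, "claw": 2}, {"tx": -0.08, "ty": 0.24, "tz": -0.03, "yaw": 0, "claw": 2}, {"tx": -0.07, "ty": 0.24, "tz": -0.03, "yaw": 0, "claw": 2}, {"tx": -0.06, "ty": 0.24, "tz": -0.03, "yaw": 0, "claw": 2}, {"tx": -0.04, "ty": 0.25, "tz": -0.03, "yaw": 0, "claw": 2}, {"tx": -0.03, "ty": 0.25, "tz": -0.03, "yaw": 0, "claw": 2}, {"tx": -0.02, "ty": 0.25, "tz": -0.03, "yaw": 0, "claw": 2}
```

>>> servo_tool([
  {"tx": -0.23,"ty": 0.19,"tz": -0.03,"yaw": 0,"claw": 2},
  {"tx": -0.11,"ty": 0.22,"tz": -0.03,"yaw": 0,"claw": 2},
  {"tx": -0.1,"ty": 0.23,"tz": -0.03,"yaw": 0,"claw": 2},
  {"tx": -0.09,"ty": 0.23,"tz": -0.03,"yaw": 0,"claw": 2},
  {"tx": -0.08,"ty": 0.24,"tz": -0.03,"yaw": 0,"claw": 2},
  {"tx": -0.07,"ty": 0.24,"tz": -0.03,"yaw": 0,"claw": 2},
])

```text
time_s: 12.7
position: [0.4718, -0.1976, 0.2124]
tool_rot: [[0.088, 0.996, 0.001], [0.996, -0.088, -0.004], [-0.004, 0.001, -1.0]]
ft_force: [-2.2, -5.7, 5.9]
grip_width: 0.0237
gripper_force: 29.7
```

```bash
python3 circ.py 0.3 6
```

```text
a 2.778 R 50.4 Ftan 4.9 Frad 3.7 fz 5.9 z 0.2123796022185586
{"tx": -0.08, "ty": 0.25, "tz": -0.03, "yaw": 0, "claw": 2}, {"tx": -0.05, "ty": 0.25, "tz": -0.03, "yaw": 0, "claw": 2}, {"tx": -0.03, "ty": 0.25, "tz": -0.03, "yaw": 0, "claw": 2}, {"tx": -0.02, "ty": 0.25, "tz": -0.03, "yaw": 0, "claw": 2}, {"tx": -0.01, "ty": 0.25, "tz": -0.03, "yaw": 0, "claw": 2}, {"tx": 0.0, "ty": 0.25, "tz": -0.03, "yaw": 0, "claw": 2}
```

>>> servo_tool([
  {"tx": -0.08,"ty": 0.25,"tz": -0.03,"yaw": 0,"claw": 2},
  {"tx": -0.05,"ty": 0.25,"tz": -0.03,"yaw": 0,"claw": 2},
  {"tx": -0.03,"ty": 0.25,"tz": -0.03,"yaw": 0,"claw": 2},
  {"tx": -0.02,"ty": 0.25,"tz": -0.03,"yaw": 0,"claw": 2},
  {"tx": -0.01,"ty": 0.25,"tz": -0.03,"yaw": 0,"claw": 2},
])

```text
time_s: 13.2
position: [0.4698, -0.1848, 0.2108]
tool_rot: [[0.087, 0.996, 0.0], [0.996, -0.087, -0.003], [-0.003, 0.001, -1.0]]
ft_force: [-3.6, -5.0, 5.5]
grip_width: 0.0234
gripper_force: 29.7
```

```bash
python3 circ.py 0.25 5
```

```text
a 3.035 R 50.5 Ftan 4.9 Frad 3.7 fz 5.5 z 0.21079967494153617
{"tx": -0.01, "ty": 0.27, "tz": -0.03, "yaw": 0, "claw": 2}, {"tx": 0.02, "ty": 0.25, "tz": -0.03, "yaw": 0, "claw": 2}, {"tx": 0.03, "ty": 0.25, "tz": -0.03, "yaw": 0, "claw": 2}, {"tx": 0.04, "ty": 0.25, "tz": -0.03, "yaw": 0, "claw": 2}, {"tx": 0.06, "ty": 0.24, "tz": -0.03, "yaw": 0, "claw": 2}
```

>>> servo_tool([
  {"tx": -0.02,"ty": 0.27,"tz": -0.03,"yaw": 0,"claw": 2},
  {"tx": 0.02,"ty": 0.25,"tz": -0.03,"yaw": 0,"claw": 2},
  {"tx": 0.03,"ty": 0.25,"tz": -0.03,"yaw": 0,"claw": 2},
  {"tx": 0.04,"ty": 0.25,"tz": -0.03,"yaw": 0,"claw": 2},
  {"tx": 0.06,"ty": 0.24,"tz": -0.03,"yaw": 0,"claw": 2},
])

```text
time_s: 13.7
position: [0.4711, -0.172, 0.2092]
tool_rot: [[0.087, 0.996, 0.0], [0.996, -0.087, -0.003], [-0.003, 0.0, -1.0]]
ft_force: [-2.9, -4.1, 5.7]
grip_width: 0.0237
gripper_force: 29.7
```

```bash
python3 circ.py 0.25 5
```

```text
a 3.29 R 50.6 Ftan 4.7 Frad 1.8 fz 5.7 z 0.20923581187684184
{"tx": 0.1, "ty": 0.26, "tz": -0.03, "yaw": 0, "claw": 2}, {"tx": 0.08, "ty": 0.24, "tz": -0.03, "yaw": 0, "claw": 2}, {"tx": 0.09, "ty": 0.23, "tz": -0.03, "yaw": 0, "claw": 2}, {"tx": 0.1, "ty": 0.23, "tz": -0.03, "yaw": 0, "claw": 2}, {"tx": 0.12, "ty": 0.22, "tz": -0.03, "yaw": 0, "claw": 2}
```

>>> servo_tool([
  {"tx": 0.08,"ty": 0.26,"tz": -0.03,"yaw": 0,"claw": 2},
  {"tx": 0.08,"ty": 0.24,"tz": -0.03,"yaw": 0,"claw": 2},
  {"tx": 0.09,"ty": 0.23,"tz": -0.03,"yaw": 0,"claw": 2},
  {"tx": 0.1,"ty": 0.23,"tz": -0.03,"yaw": 0,"claw": 2},
  {"tx": 0.12,"ty": 0.22,"tz": -0.03,"yaw": 0,"claw": 2},
])

```text
time_s: 14.2
position: [0.4757, -0.16, 0.2077]
tool_rot: [[0.087, 0.996, -0.0], [0.996, -0.087, -0.002], [-0.002, -0.0, -1.0]]
ft_force: [-3.1, -2.7, 6.2]
grip_width: 0.0237
gripper_force: 29.8
```

```bash
python3 circ.py 0.2 4
```

```text
a 3.544 R 50.6 Ftan 3.9 Frad 1.4 fz 6.2 z 0.20768043665140676
{"tx": 0.17, "ty": 0.23, "tz": -0.03, "yaw": 0, "claw": 2}, {"tx": 0.14, "ty": 0.21, "tz": -0.03, "yaw": 0, "claw": 2}, {"tx": 0.15, "ty": 0.2, "tz": -0.03, "yaw": 0, "claw": 2}, {"tx": 0.16, "ty": 0.19, "tz": -0.03, "yaw": 0, "claw": 2}
```

>>> servo_tool([
  {"tx": 0.16,"ty": 0.23,"tz": -0.03,"yaw": 0,"claw": 2},
  {"tx": 0.14,"ty": 0.21,"tz": -0.03,"yaw": 0,"claw": 2},
  {"tx": 0.15,"ty": 0.2,"tz": -0.03,"yaw": 0,"claw": 2},
  {"tx": 0.16,"ty": 0.19,"tz": -0.03,"yaw": 0,"claw": 2},
])

```text
time_s: 14.6
position: [0.4816, -0.1514, 0.2064]
tool_rot: [[0.087, 0.996, -0.001], [0.996, -0.087, -0.002], [-0.002, -0.001, -1.0]]
ft_force: [-5.5, -1.7, 7.0]
grip_width: 0.0239
gripper_force: 29.9
```

```bash
python3 circ.py 0.2 4
```

```text
a 3.751 R 50.5 Ftan 4.9 Frad 3.1 fz 7.0 z 0.20640778502445223
{"tx": 0.18, "ty": 0.2, "tz": -0.03, "yaw": 0, "claw": 2}, {"tx": 0.18, "ty": 0.18, "tz": -0.03, "yaw": 0, "claw": 2}, {"tx": 0.19, "ty": 0.17, "tz": -0.03, "yaw": 0, "claw": 2}, {"tx": 0.19, "ty": 0.16, "tz": -0.03, "yaw": 0, "claw": 2}
```

>>> servo_tool([
  {"tx": 0.18,"ty": 0.2,"tz": -0.03,"yaw": 0,"claw": 2},
  {"tx": 0.18,"ty": 0.18,"tz": -0.03,"yaw": 0,"claw": 2},
  {"tx": 0.19,"ty": 0.17,"tz": -0.03,"yaw": 0,"claw": 2},
])

```text
time_s: 14.9
position: [0.487, -0.1458, 0.2055]
tool_rot: [[0.087, 0.996, -0.001], [0.996, -0.087, -0.001], [-0.001, -0.001, -1.0]]
ft_force: [-5.0, -1.1, 7.0]
grip_width: 0.0234
gripper_force: 29.8
```

```bash
python3 circ.py 0.2 4
```

```text
a 3.906 R 50.5 Ftan 4.5 Frad 2.5 fz 7.0 z 0.20545469763987007
{"tx": 0.22, "ty": 0.17, "tz": -0.03, "yaw": 0, "claw": 2}, {"tx": 0.2, "ty": 0.15, "tz": -0.03, "yaw": 0, "claw": 2}, {"tx": 0.21, "ty": 0.14, "tz": -0.03, "yaw": 0, "claw": 2}, {"tx": 0.22, "ty": 0.13, "tz": -0.03, "yaw": 0, "claw": 2}
```

No contact yet.

>>> servo_tool([
  {"tx": 0.22,"ty": 0.17,"tz": -0.03,"yaw": 0,"claw": 2},
  {"tx": 0.2,"ty": 0.15,"tz": -0.03,"yaw": 0,"claw": 2},
  {"tx": 0.21,"ty": 0.14,"tz": -0.03,"yaw": 0,"claw": 2},
  {"tx": 0.22,"ty": 0.13,"tz": -0.03,"yaw": 0,"claw": 2},
])

```text
time_s: 15.3
position: [0.4955, -0.1399, 0.2042]
tool_rot: [[0.087, 0.996, -0.001], [0.996, -0.087, -0.001], [-0.001, -0.001, -1.0]]
ft_force: [-4.4, -1.5, 5.6]
grip_width: 0.0237
gripper_force: 29.8
```

```bash
python3 circ.py 0.2 4
```

```text
a 4.112 R 50.4 Ftan 4.6 Frad 0.9 fz 5.6 z 0.2042356481606187
{"tx": 0.26, "ty": 0.1, "tz": -0.03, "yaw": 0, "claw": 2}, {"tx": 0.23, "ty": 0.1, "tz": -0.03, "yaw": 0, "claw": 2}, {"tx": 0.23, "ty": 0.09, "tz": -0.03, "yaw": 0, "claw": 2}, {"tx": 0.24, "ty": 0.08, "tz": -0.03, "yaw": 0, "claw": 2}
```

>>> servo_tool([
  {"tx": 0.26,"ty": 0.11,"tz": -0.03,"yaw": 0,"claw": 2},
  {"tx": 0.23,"ty": 0.1,"tz": -0.03,"yaw": 0,"claw": 2},
  {"tx": 0.23,"ty": 0.09,"tz": -0.03,"yaw": 0,"claw": 2},
  {"tx": 0.24,"ty": 0.08,"tz": -0.03,"yaw": 0,"claw": 2},
])

```text
time_s: 15.7
position: [0.505, -0.1358, 0.203]
tool_rot: [[0.087, 0.996, -0.001], [0.996, -0.087, -0.001], [-0.001, -0.001, -1.0]]
ft_force: [-4.3, 0.1, 5.5]
grip_width: 0.0236
gripper_force: 29.8
```

```bash
python3 circ.py 0.2 4;python3 - <<'E'
from h import *
p,d=snap("scene");P=cloud("scene");im=p.astype(int)
# dark grey pad pixels near screw axis
for z0 in np.arange(.044,.10,.004):
    k=(abs(P[...,2]-z0)<.002)&(abs(P[...,0]-.515)<.03)&(abs(P[...,1]+.184)<.03)&(im.max(-1)-im.min(-1)<25)
    if k.sum(): print(z0.round(3),k.sum(),P[k].mean(0).round(3),im[k].mean().round(0))
E
```

```text
a 4.317 R 50.3 Ftan 4.1 Frad 1.4 fz 5.5 z 0.20297741642223316
{"tx": 0.28, "ty": 0.07, "tz": -0.03, "yaw": 0, "claw": 2}, {"tx": 0.24, "ty": 0.05, "tz": -0.03, "yaw": 0, "claw": 2}, {"tx": 0.25, "ty": 0.04, "tz": -0.03, "yaw": 0, "claw": 2}, {"tx": 0.25, "ty": 0.03, "tz": -0.03, "yaw": 0, "claw": 2}
0.044 5 [ 0.499 -0.183  0.044] 42.0
0.048 32 [ 0.508 -0.188  0.048] 36.0
0.052 34 [ 0.505 -0.187  0.052] 25.0
0.056 45 [ 0.508 -0.187  0.057] 47.0
0.06 45 [ 0.512 -0.186  0.059] 57.0
0.064 19 [ 0.511 -0.186  0.064] 81.0
0.068 31 [ 0.513 -0.186  0.068] 92.0
0.072 11 [ 0.513 -0.186  0.072] 75.0
0.076 16 [ 0.513 -0.185  0.076] 73.0
0.08 9 [ 0.512 -0.186  0.08 ] 71.0
0.084 16 [ 0.514 -0.186  0.084] 81.0
0.088 12 [ 0.513 -0.186  0.088] 74.0
0.092 13 [ 0.513 -0.186  0.092] 71.0
0.096 1 [ 0.51  -0.185  0.095] 63.0
0.1 3 [ 0.505 -0.18   0.101] 134.0
```

The pad is very close to the carton now, so I'll use finer steps.

>>> servo_tool([
  {"tx": 0.26,"ty": 0.07,"tz": -0.03,"yaw": 0,"claw": 2},
  {"tx": 0.24,"ty": 0.05,"tz": -0.03,"yaw": 0,"claw": 2},
  {"tx": 0.25,"ty": 0.04,"tz": -0.03,"yaw": 0,"claw": 2},
])

```text
time_s: 16.05
position: [0.5124, -0.1342, 0.2021]
tool_rot: [[0.087, 0.996, -0.002], [0.996, -0.087, -0.0], [-0.0, -0.002, -1.0]]
ft_force: [-6.7, 0.3, 7.5]
grip_width: 0.0236
gripper_force: 29.9
```

```bash
python3 circ.py 0.15 3
```

```text
a 4.467 R 50.3 Ftan 6.6 Frad 1.3 fz 7.5 z 0.20208118015176763
{"tx": 0.24, "ty": 0.02, "tz": -0.03, "yaw": 0, "claw": 2}, {"tx": 0.25, "ty": 0.02, "tz": -0.03, "yaw": 0, "claw": 2}, {"tx": 0.25, "ty": 0.0, "tz": -0.03, "yaw": 0, "claw": 2}
```

>>> servo_tool([
  {"tx": 0.25,"ty": 0.02,"tz": -0.03,"yaw": 0,"claw": 2},
  {"tx": 0.25,"ty": 0.02,"tz": -0.03,"yaw": 0,"claw": 2},
])

```text
time_s: 16.25
position: [0.5172, -0.1337, 0.2015]
tool_rot: [[0.087, 0.996, -0.002], [0.996, -0.087, -0.0], [-0.0, -0.002, -1.0]]
ft_force: [-7.2, 1.2, 8.3]
grip_width: 0.0239
gripper_force: 30.0
```

```bash
python3 circ.py 0.15 3
```

```text
a 4.564 R 50.2 Ftan 7.1 Frad 1.6 fz 8.3 z 0.20150678643726702
{"tx": 0.23, "ty": 0.01, "tz": -0.03, "yaw": 0, "claw": 2}, {"tx": 0.25, "ty": -0.01, "tz": -0.03, "yaw": 0, "claw": 2}, {"tx": 0.25, "ty": -0.02, "tz": -0.03, "yaw": 0, "claw": 2}
```

>>> servo_tool([
  {"tx": 0.25,"ty": 0.0,"tz": -0.03,"yaw": 0,"claw": 2},
])

```text
time_s: 16.35
position: [0.5197, -0.1336, 0.2012]
tool_rot: [[0.087, 0.996, -0.002], [0.996, -0.087, -0.0], [-0.0, -0.002, -1.0]]
ft_force: [-7.6, 0.9, 8.8]
grip_width: 0.0239
gripper_force: 30.0
```

```bash
python3 circ.py 0.05 1
```

```text
a 4.613 R 50.2 Ftan 7.5 Frad 1.0 fz 8.8 z 0.20123969674606723
{"tx": 0.22, "ty": -0.01, "tz": -0.03, "yaw": 0, "claw": 2}
```

>>> servo_tool([
  {"tx": 0.25,"ty": -0.01,"tz": -0.03,"yaw": 0,"claw": 2},
])

```text
time_s: 16.45
position: [0.5221, -0.1337, 0.2009]
tool_rot: [[0.087, 0.996, -0.003], [0.996, -0.087, 0.0], [-0.0, -0.003, -1.0]]
ft_force: [-7.1, 1.6, 8.6]
grip_width: 0.024
gripper_force: 30.1
```

```bash
python3 circ.py 0.05 1
```

```text
a 4.662 R 50.2 Ftan 7.1 Frad 1.3 fz 8.6 z 0.2009143499663382
{"tx": 0.23, "ty": -0.02, "tz": -0.03, "yaw": 0, "claw": 2}
```

>>> servo_tool([
  {"tx": 0.22,"ty": -0.02,"tz": -0.03,"yaw": 0,"claw": 2},
])

```text
time_s: 16.55
position: [0.5243, -0.1338, 0.2006]
tool_rot: [[0.087, 0.996, -0.003], [0.996, -0.087, 0.0], [0.0, -0.003, -1.0]]
ft_force: [-8.5, 1.8, 9.0]
grip_width: 0.0238
gripper_force: 30.1
```

```bash
python3 circ.py 0.05 1
```

```text
a 4.705 R 50.2 Ftan 8.6 Frad 1.1 fz 9.0 z 0.2006399212048271
{"tx": 0.21, "ty": -0.03, "tz": -0.03, "yaw": 0, "claw": 2}
```

At about +4 N tangential, the pad force should be roughly 30 N. I'll relieve the lead, open and retreat upward.

>>> servo_tool([
  {"tx": -0.12,"ty": 0,"tz": 0.1,"yaw": 0,"claw": 2},
  {"tx": 0,"ty": 0,"tz": 0,"yaw": 0,"claw": 6},
  {"tx": 0,"ty": 0,"tz": 0,"yaw": 0,"claw": 6},
  {"tx": 0,"ty": 0,"tz": 0,"yaw": 0,"claw": 6},
  {"tx": 0,"ty": 0,"tz": 0,"yaw": 0,"claw": 6},
  {"tx": 0,"ty": 0,"tz": 0,"yaw": 0,"claw": 6},
  {"tx": 0,"ty": 0,"tz": 2,"yaw": 0,"claw": 6},
  {"tx": 0,"ty": 0,"tz": 3,"yaw": 0,"claw": 6},
  {"tx": 0,"ty": 0,"tz": 3,"yaw": 0,"claw": 6},
  {"tx": 0,"ty": 0,"tz": 3,"yaw": 0,"claw": 6},
  {"tx": 0,"ty": 0,"tz": 0,"yaw": 0,"claw": 6},
  {"tx": 0,"ty": 0,"tz": 0,"yaw": 0,"claw": 6},
  {"tx": 0,"ty": 0,"tz": 0,"yaw": 0,"claw": 6},
])

```text
time_s: 17.85
position: [0.5239, -0.1339, 0.3099]
tool_rot: [[0.087, 0.996, -0.002], [0.996, -0.087, 0.001], [0.001, -0.002, -1.0]]
ft_force: [0.0, 0.5, 1.1]
grip_width: 0.0601
gripper_force: 0.0
```

```bash
python3 - <<'E'
from h import *
snap("wrist");P=cloud("wrist");im=load("wrist")["p"].astype(int)
k=(im[...,0]>im[...,2]+20)&(P[...,2]>.19)&(P[...,2]<.235)&(abs(P[...,0]-.52)<.06)&(abs(P[...,1]+.15)<.06)
print("knob",k.sum(),np.median(P[k],0))
snap("scene");P=cloud("scene");im=load("scene")["p"].astype(int)
k=(im[...,0]>im[...,2]+20)&(P[...,2]>.15)&(P[...,2]<.235)&(abs(P[...,0]-.52)<.06)&(abs(P[...,1]+.15)<.06)
print("knob",k.sum(),np.median(P[k],0))
z=np.load("scene.npz");cv2.imwrite("pics/s7.png",cv2.resize(z["p"][220:355,330:490][...,::-1],(711,600)))
E
```

```text
knob 49 [ 0.52423981 -0.12971862  0.21203947]
knob 193 [ 0.51201644 -0.13753727  0.19295099]
```

The knob stayed where I left it at x ≈ 0.524, and the gripper is clear. Handing in.

```bash
python3 -c "
from rig import env
print(env.close_job())"
```

```text
the job is handed in; nothing more can be done
None
```

The job is handed in: the carton sits square and centred against the back plate, and the clamp is snugged to about 30 N, judged by feel at the knob (likely 24–36 N). The gripper was clear, but the hand-in returned no verdict.

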